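# Show a carton's bar code to the pantry counter scanner

### The job

Check in the red dessert-mix carton: pick it out of the black stock tray and hold it in the air in front of the hands-free scanner with its bar-coded base square to the middle of the tilted scanner window, about 7 cm off the glass. Do not touch the scanner with anything, and leave the other goods in the tray standing where they are. Finish while holding the carton still in that pose; do not put it down.

Things in the scene. Friction and masses are not known exactly. Their poses are not given: they have to be found in the camera images.
- carton: the carton to check in: red, rigid, with darker red bands and a cream disc on the broad faces, 76 mm wide (x), 36 thick (y), 100 tall (z), 80 to 150 g, standing upright in any of the tray's six places, turned up to 0.25 rad from the tray's axes. Origin: centre of its underside; z up. Grip it across the 36 mm, near the top. The bar code on its base reads at any turn about z
- carton_base (a point): centre of the carton's base, where the bar code is printed (the body's origin, same axes as the carton)
- carton_top (a point): centre of the carton's top, 100 mm above its base along the carton's z
- tray: black, shallow, fixed stock tray, 260 (x) x 380 (y) x 50 mm high, walls and floor 5 mm thick (goods stand on the floor); origin at the centre of its underside on the counter. Six goods stand in it in 2 rows (x about -55, +55 mm) of 3 (y about -115, 0, +115 mm). It is on the left or the right, the scanner on the other side
- scanner: fixed grey hands-free bar-code scanner on a round foot of 110 mm diameter, about 155 mm tall in all; origin on the counter, 90 mm before the centre of the foot (the foot is at +90 mm on its x); its window faces its own -x side (towards the operator) and upward
- scanner_head: the scanner's head, 94 x 86 mm and 60 mm deep behind the glass. Origin: centre of the window glass (66 x 62 mm, dark with red scan lines), 125 mm above the counter, 20 mm to the scanner's -x from its foot's centre. z points straight out of the glass, 0.70 rad (40 degrees) from vertical towards the scanner's -x; y is level along the glass, x runs up along the glass
- yellow_carton: bystander in the tray: yellow carton of the same shape and size as the red one
- green_can: bystander in the tray: food can with green label, 66 mm diameter, 102 mm tall; origin at the centre of its underside
- purple_can: bystander in the tray: food can with purple label, 66 mm diameter, 102 mm tall; origin at the centre of its underside
- paste_can: bystander in the tray: small can with blue label, 54 mm diameter, 86 mm tall; origin at the centre of its underside
- jar: bystander in the tray: brown jar with green lid and paper label, 62 mm diameter, 100 mm tall; origin at the centre of its underside

How it is judged:
On the way:
1. the red carton is lifted out of the tray in the fingers, its base more than 70 mm above the counter (height (world z) of carton_base above 0.07 m and contact force between carton and the fingers above 1 N and contact force between carton and tray below 0.2 N), for 0.2 s.
At the end, for the whole second after the job is handed in: the red carton is held still in the fingers, in the air: base towards the scanner window, 45 to 95 mm off the glass, within 22 mm of the window's middle each way, square to the glass within 0.21 rad (any turn about its long axis), over 120 mm above the counter; nothing touches the scanner (x of carton_base in the frame of scanner_head between -0.022 and 0.022 m and y of carton_base in the frame of scanner_head between -0.022 and 0.022 m and z of carton_base in the frame of scanner_head between 0.045 and 0.095 m and z of carton_top in the frame of scanner_head above 0.13 m and angle between the z axis of carton and the z axis of scanner_head, either way round below 0.21 rad and height (world z) of carton_base above 0.12 m and linear speed of carton below 0.03 m/s and angular speed of carton below 0.2 rad/s and contact force between carton and the fingers above 1 N and contact force between scanner and anything else below 0.5 N); the arm keeps its last pose, push and grip.
It fails at once if something presses on the scanner with more than 2 N (contact force between scanner and anything else above 2 N).
It fails at once if another of the goods in the tray is shifted by more than 30 mm or tipped by more than 0.35 rad (distance of any of yellow_carton, green_can, purple_can, paste_can, jar from where it was at the start of the episode above 0.03 m or angle between any of yellow_carton, green_can, purple_can, paste_can, jar's own z axis and vertical above 0.35 rad).
It also fails if it takes over 32 s, if anything falls off the work surface, if the arm or the gripper's body presses on something with over 40 N, if the wrist force passes 120 N, or if a joint passes its speed limit or range.

### The arm

A 6-joint arm with a two-finger parallel gripper is mounted at the origin on the work surface. World frame = base frame: x ahead of the robot, y to its left, z up, the work surface at z = 0. Lengths are in m, angles in rad, forces in N, time in s.
With the tool pointing down it reaches from about 0.375 to 0.925 m from the base axis. Payload 5.7 kg.
Tool frame: the origin (TCP) lies at the very end of the fingers, on their centre line; the grasp point (between the pads) lies 19 mm behind it; z points along the fingers, y is the line along which they close (so a half turn about z gives the same grasp; the last joint's range is limited). The gripper opens to 88 mm and grips with 3 to 60 N. Pads are 20 mm wide; open, the fingers measure 115 mm over their backs; the gripper's body (75 mm by 178 mm) begins 61 mm behind the grasp point.
Start: joints at [1.022, 0.359, 1.51, -0, 1.272, -0.115], TCP at [0.252, 0.544, 0.195] pointing down, gripper open.
Joint ranges: [-2.97, 2.97], [-1.01, 2.36], [0.21, 2.38], [-0.96, 4.11], [0.2, 2.71], [-2.98, 2.98]. Speed limits (rad/s): [2.39, 2.39, 3.14, 3.14, 3.14, 3.14].

### API

Orientations are given as [roll, pitch, yaw] about the fixed x, y, z axes, in that order (R = Rz(yaw) Ry(pitch) Rx(roll)).
In Python, from cell import ctrl gives the robot as it stands.
- The arm moves only by the tool drive_effector, called as name(argument=value, ...) on one line, values as JSON. Schema: {"type":"object","properties":{"plan":{"type":"array","items":{"type":"array","items":{"type":"number"},"minItems":5,"maxItems":5},"minItems":1,"maxItems":20},"only":{"type":"string"},"quiet":{"type":"boolean"},"lines":{"type":"string"}},"required":["plan"],"additionalProperties":false}. plan is a list of rows, 1 to 20 of them, each of 5 numbers: the finger opening in m, then dx, dy, dz in shares of the most that a row can go, 1 being 62.5 mm, then a turn about the tool's z in rad; each row shifts and turns the commanded pose from where the row before left it, along the tool's axes as they then stand; what a row does not reach is not made up. A row lasts 1/8 s, in which the tool goes at most 0.0625 m and 0.188 rad, less where a joint would pass 70% of its speed; a pose out of reach is approached as far as the arm can. The fingers move at their own pace and stop on an object; the grip force is fixed at half the most. Time passes only in rows, so rows that do not move let the fingers close. The tool returns the time, the measured TCP pose, the force, the opening and the grip force at its end. only (a regular expression) keeps the lines of the reply that match it, lines (a string "A,B") keeps lines A to B, and quiet returns only ok. Input that does not fit is refused with a message, and nothing moves.
- ctrl.sense(): the state, without advancing time (a new reading comes with each control period).
- ctrl.camera(name): name is "side" or "top" or "wrist"; returns a dict with "pixels" (384x512x3 uint8, red, green, blue), "fx", "fy", "cx", "cy" (pixels), "cam_to_world" (4x4, takes a point from camera to world coordinates). Camera axes: x right, y down, z forward; pixel columns grow to the right and rows downward; lengths in m; the calibration is good to about 2 mm. The wrist camera is an equidistant fisheye: a pixel r from the principal point sees the ray r / f radians off the axis. A picture is of the moment at which its call begins. There is no depth.
- ctrl.job_done(): hands the job in; it is judged then, once.
The state is a dict: "clock": time; "joint_pos": joint angles; "joint_velocities": joint speeds; "joint_torque": joint torques, N m; "tcp_pos": TCP position; "eef_rot": TCP orientation; "wrist_force": force on the tool from outside, world axes, zero at the start; "wrist_torque": the same for the moment, N m; "gripper_width": finger opening in m; "gripper_force": force on a finger pad.
Only numpy, scipy, OpenCV 4.12 (cv2) and the standard library are available. Lean on these libraries where they do the work, as an engineer would, in place of code of your own. Each camera call takes 0.05 s, during which the arm holds its last target. There are 200 camera calls.

## Working session

There is one attempt and no reset: what is moved stays moved. The work goes in short steps, Python scripts to look and compute and a tool call to move; the robot and the scene stay as the last step left them, time stands still between calls to the robot, and variables do not carry over. Pictures are saved under pics/ and viewed, at most 10 in all, crops included, and the job is handed in when it is done.

```bash
ls; mkdir -p pics
```

Run:
```python
from cell import ctrl
import cv2,numpy as np
s=ctrl.sense();print(s)
ims=[]
for n in("top","side"):
    c=ctrl.camera(n);cv2.imwrite(f"pics/{n}0.png",c["pixels"][:,:,::-1]);np.save(f"pics/{n}0.npy",c,allow_pickle=True)
    print(n,c["fx"],c["fy"],c["cx"],c["cy"],np.round(c["cam_to_world"],4).tolist())
```

```text
cell.py
pics
{'clock': 0.0, 'joint_pos': array([ 1.02193227e+00,  3.59511136e-01,  1.51139839e+00,  8.25800522e-06,
        1.27247537e+00, -1.15125166e-01]), 'joint_velocities': array([ 1.19773783e-03, -2.07007875e-03, -1.68681045e-03,  1.01400684e-04,
        1.06596289e-05, -4.81395001e-04]), 'joint_torque': array([-2.97267525e-04, -5.15354133e+01, -2.70732504e+01,  6.75245910e-02,
        3.49608168e-02, -1.46958596e-04]), 'tcp_pos': array([0.25180305, 0.54381987, 0.19451893]), 'eef_rot': array([-3.13981318e+00, -2.13713252e-04,  2.70785114e+00]), 'wrist_force': array([0.17169573, 0.38064039, 0.55613991]), 'wrist_torque': array([ 0.01647041, -0.02653104,  0.0102009 ]), 'gripper_force': 0.0, 'gripper_width': 0.0879254480947877}
top 466.3872742523982 466.3872742523982 261.0409659008726 186.81616387740874 [[-0.0062, -0.9932, 0.116, 0.4613], [-1.0, 0.0066, 0.0036, -0.0123], [-0.0043, -0.116, -0.9932, 1.0668], [0.0, 0.0, 0.0, 1.0]]
side 386.84490428398135 386.84490428398135 251.83539378562378 195.53165736516993 [[0.753, -0.4258, 0.5017, 0.0208], [-0.6578, -0.4638, 0.5935, -0.6391], [-0.02, -0.7769, -0.6293, 0.8017], [0.0, 0.0, 0.0, 1.0]]
```

View pics/top0.png

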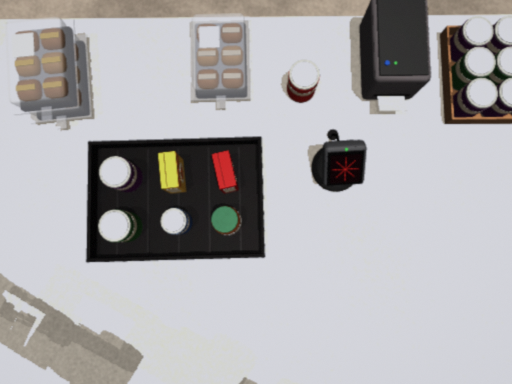

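View pics/side0.png

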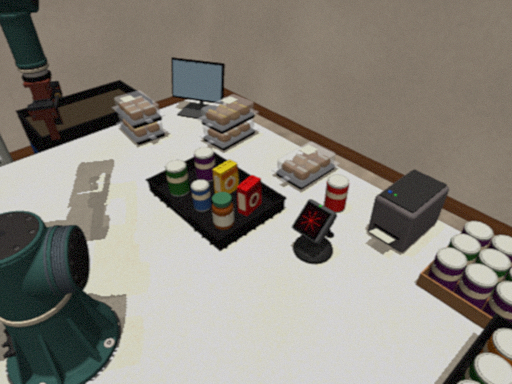

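The top view has the red carton's top at about (224,170), in the far row of the tray nearest the scanner. The scanner window is at about (345,168). The side view has the carton at (249,196) and the window at (315,220). I'll zoom in on these.

Create h.py:
```python
import numpy as np,cv2
from scipy.spatial.transform import Rotation as R
def load(n): return np.load(f"pics/{n}.npy",allow_pickle=True).item()
def ray(c,u,v):
    T=c["cam_to_world"];d=T[:3,:3]@[(u-c["cx"])/c["fx"],(v-c["cy"])/c["fy"],1];return T[:3,3],d
def atz(c,u,v,z):
    o,d=ray(c,u,v);return o+d*(z-o[2])/d[2]
def proj(c,P):
    P=np.atleast_2d(P);T=c["cam_to_world"];q=(P-T[:3,3])@T[:3,:3]
    return np.c_[c["fx"]*q[:,0]/q[:,2]+c["cx"],c["fy"]*q[:,1]/q[:,2]+c["cy"]]
```

Run:
```python
from h import *
t=load("top0");s=load("side0")
print(atz(t,224,165,.105),atz(t,345,168,.125))
a=t["pixels"][130:210,200:270];b=t["pixels"][120:200,305:375]
c=s["pixels"][165:245,220:290];d=s["pixels"][190:270,280:350]
f=lambda x:cv2.resize(x,(350,300) if 0 else (350,400),interpolation=cv2.INTER_CUBIC)
g=lambda x:cv2.resize(x,(262,300),interpolation=cv2.INTER_CUBIC)
cv2.imwrite("pics/z0.png",np.vstack([np.hstack([g(a),g(b)]),np.hstack([g(c),g(d)])])[:,:,::-1])
for n,cc in(("top",t),("side",s)):
    h=cv2.cvtColor(cc["pixels"],cv2.COLOR_RGB2HSV);m=((h[...,0]<8)|(h[...,0]>172))&(h[...,1]>170)&(h[...,2]>(200 if n=="top" else 90))
    k,l,st,ce=cv2.connectedComponentsWithStats(m.astype(np.uint8))
    for i in range(1,k):
        if st[i,4]>30: print(n,st[i],ce[i],cv2.minAreaRect(np.argwhere(l==i)[:,::-1].astype(np.float32)))
```

```text
[0.62005645 0.06826797 0.105     ] [ 0.60885251 -0.18048333  0.125     ]
top [220 153  14  33 255] [226.41568627 168.80392157] ((226.33987426757812, 168.80616760253906), (32.30481719970703, 7.9450364112854), 77.00537872314453)
top [214 155  10  32  68] [217.97058824 170.86764706] ((217.91177368164062, 170.64707946777344), (32.25723648071289, 2.425356149673462), 75.96376037597656)
side [237 176  23  20 234] [247.23931624 184.10683761] ((247.2517852783203, 183.8016815185547), (11.989306449890137, 23.150083541870117), 43.02506637573242)
side [328 185  19   9  80] [337.1875 190.4   ] ((336.60809326171875, 189.85134887695312), (18.577085494995117, 6.740358352661133), 9.462322235107422)
side [239 199   9  17  46] [244.41304348 209.30434783] ((243.0, 207.0), (16.0, 8.0), 90.0)
side [327 198  18  14 183] [335.4863388 204.3989071] ((335.2854309082031, 204.7190399169922), (17.161903381347656, 12.572091102600098), 3.8140745162963867)
```

View pics/z0.png

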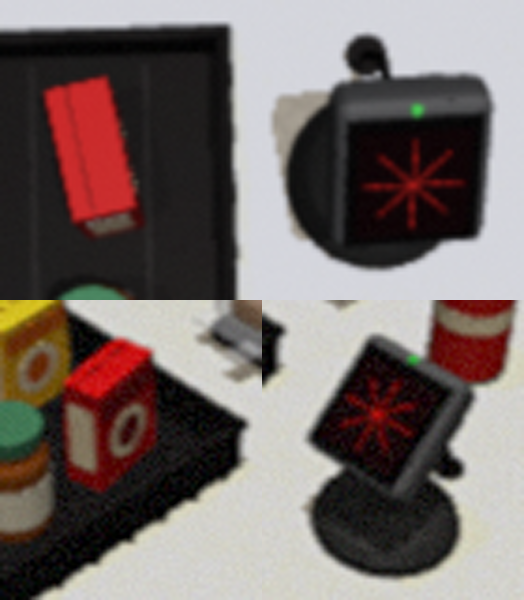

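Zoomed in, the carton top's corners, the star at the window's centre and the window corners are all readable in both views. I'll fit both poses by least squares.

Create fit.py:
```python
from h import *
from scipy.optimize import least_squares
t=load("top0");s=load("side0");k=262/70;ky=3.75
U=lambda p,x0,y0,u0,v0:np.array([[x0+(a-u0)/k,y0+(b-v0)/ky] for a,b in p])
ct=U([(45,90),(105,77),(135,208),(75,222)],200,130,0,0)      # +x+y,+x-y,-x-y,-x+y
cs=U([(112,341),(153,354),(105,398),(66,376)],220,165,0,300)
wt=U([(413,185),(345,117),(480,112),(475,238),(343,243)],305,120,262,0)
ws=U([(376,413),(372,345),(460,392),(395,490),(318,435)],280,190,262,300)
def box(q,z=.105):
    P=np.array([[.038,.018,0],[.038,-.018,0],[-.038,-.018,0],[-.038,.018,0]])
    return P@R.from_euler('z',q[2]).as_matrix().T+[q[0],q[1],z]
def head(q):
    c,s_=np.cos(.7),np.sin(.7)
    Rh=np.array([[c,0,-s_],[0,1,0],[s_,0,c]]);Rw=R.from_euler('z',q[2]).as_matrix()@Rh
    P=np.array([[0,0,0],[.033,.031,0],[.033,-.031,0],[-.033,-.031,0],[-.033,.031,0]])
    return P@Rw.T+[q[0],q[1],.125],Rw
if __name__=="__main__":
  for nm,f,a,b in(("carton",box,ct,cs),("head",lambda q:head(q)[0],wt,ws)):
    for cams in((1,1),(1,0),(0,1)):
      r=lambda q:np.r_[cams[0]*(proj(t,f(q))-a).ravel(),cams[1]*(proj(s,f(q))-b).ravel()]
      o=least_squares(r,[.6,.07 if nm=="carton" else -.18,0.]);print(nm,cams,o.x.round(4),np.sqrt(2*o.cost/(len(a)*2*sum(cams))).round(2))
```

```bash
python3 fit.py
```

```text
carton (1, 1) [0.6101 0.0683 0.2407] 0.92
carton (1, 0) [0.6101 0.0682 0.2235] 0.31
carton (0, 1) [0.6104 0.0688 0.2908] 1.17
head (1, 1) [ 0.6088 -0.1811  0.054 ] 2.31
head (1, 0) [ 0.609  -0.1802  0.0432] 2.59
head (0, 1) [ 0.6074 -0.1833  0.0763] 1.89
```

The manual's scale: shifts go in shares of 62.5 mm. Converting my numbers, -0.0454 m is -0.7264, -0.02 m is -0.32.

drive_effector(plan=[[0.06, 0, 0, 0, -0.165], [0.06, 0, 0, 0, -0.165], [0.06, 0, 0, 0, -0.165], [0.06, 0, 0, 0, -0.165], [0.06, -0.32, -0.7264, 0, 0], [0.06, -0.32, -0.7264, 0, 0], [0.06, -0.32, -0.7264, 0, 0], [0.06, -0.32, -0.7264, 0, 0], [0.06, -0.32, -0.7264, 0, 0], [0.06, -0.32, -0.7264, 0, 0], [0.06, -0.32, -0.7264, 0, 0], [0.06, -0.32, -0.7264, 0, 0], [0.06, -0.32, -0.7264, 0, 0], [0.06, -0.32, -0.7264, 0, 0], [0.06, -0.32, -0.7264, 0, 0], [0.06, -0.32, -0.7264, 0, 0]])

```text
clock: 2.1
tcp_pos: [0.6087, 0.0659, 0.1949]
eef_rot: [3.141, -0.001, -2.916]
wrist_force: [1.3, 1.1, 0.1]
gripper_width: 0.0602
gripper_force: 0.0
```

Run:
```python
from cell import ctrl
import cv2,numpy as np
s=ctrl.sense();print(s["joint_pos"],s["tcp_pos"],s["eef_rot"])
c=ctrl.camera("wrist");np.save("pics/w1.npy",c,allow_pickle=True);cv2.imwrite("pics/w1.png",c["pixels"][:,:,::-1])
print(c["fx"],c["cx"],c["cy"],c["cam_to_world"].round(3).tolist())
```

```text
[-5.01921240e-03  3.77187331e-01  1.48250470e+00  5.53669694e-05
  1.28273148e+00 -1.80183775e+00] [0.60873726 0.06586715 0.1949181 ] [ 3.14135073e+00 -7.96620800e-04 -2.91558610e+00]
297.3186396354542 259.2926641072809 191.56648607839458 [[-0.222, 0.946, 0.236, 0.545], [0.975, 0.216, 0.053, 0.051], [-0.0, 0.242, -0.97, 0.385], [0.0, 0.0, 0.0, 1.0]]
```

View pics/w1.png

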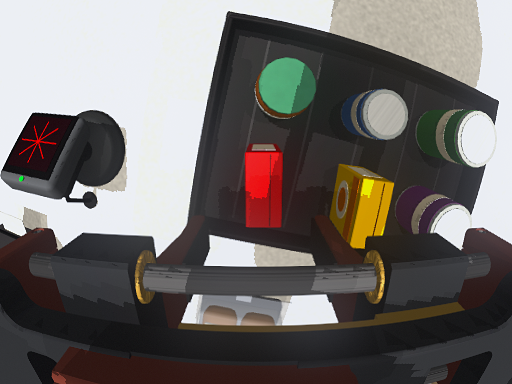

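The wrist view has the carton centred between the fingers and lined up with them, its top's corners near (247,152), (279,152), (281,227) and (246,227). I'll check that numerically.

Run:
```python
from h import *
c=load("w1");T=c["cam_to_world"];P=[]
for u,v in[(247,152),(279,152),(281,227),(246,227)]:
    d=np.array([u-c["cx"],v-c["cy"]]);r=np.hypot(*d);th=r/c["fx"]
    w=T[:3,:3]@np.r_[d/r*np.sin(th),np.cos(th)];P.append(T[:3,3]+w*(.105-T[2,3])/w[2])
P=np.array(P);print(P.round(4),P.mean(0).round(4),[np.linalg.norm(P[i]-P[i-1]).round(3) for i in range(4)])
e=(P[2]+P[3]-P[0]-P[1]);print(np.arctan2(e[1],e[0]))
```

```text
[[0.5777 0.0465 0.105 ]
 [0.571  0.0759 0.105 ]
 [0.6436 0.0958 0.105 ]
 [0.6514 0.0615 0.105 ]] [0.6109 0.0699 0.105 ] [np.float64(0.075), np.float64(0.03), np.float64(0.075), np.float64(0.035)]
0.2340144174474107
```

In the tool's units: 0.025 m is 0.4, -0.0026 m is -0.0416.

drive_effector(plan=[[0.06, -0.0416, 0.04, 0.4, 0], [0.06, 0, 0, 0.48, 0], [0.06, 0, 0, 0.48, 0], [0.06, 0, 0, 0.4, 0], [0.06, 0, 0, 0.24, 0], [0.06, 0, 0, 0, 0], [0, 0, 0, 0, 0], [0, 0, 0, 0, 0], [0, 0, 0, 0, 0], [0, 0, 0, 0, 0], [0, 0, 0, 0, 0]])

```text
clock: 3.52
tcp_pos: [0.6109, 0.0703, 0.0712]
eef_rot: [-3.141, 0.001, -2.915]
wrist_force: [-0.3, 0.2, 6.7]
gripper_width: 0.0353
gripper_force: 30.0
```

drive_effector(plan=[[0, 0, 0, -0.32, 0], [0, 0, 0, -0.48, 0], [0, 0, 0, -0.48, 0], [0, 0, 0, -0.64, 0], [0, 0, 0, -0.64, 0], [0, 0, 0, -0.64, 0], [0, 0, 0, 0, 0]])

```text
clock: 4.4
tcp_pos: [0.6123, 0.0703, 0.2736]
eef_rot: [-3.14, 0.006, -2.915]
wrist_force: [-0.6, 0.4, -1.2]
gripper_width: 0.0352
gripper_force: 30.0
```

```bash
python3 -c "
from cell import ctrl
s=ctrl.sense();print(s['joint_pos'],s['tcp_pos'],s['eef_rot'])"
```

```text
[ 2.43187790e-03  3.21530232e-01  1.37115436e+00 -1.27943980e-04
  1.44253635e+00 -1.79457215e+00] [0.61229457 0.07033738 0.27355967] [-3.14005484  0.00618465 -2.91536424]
```

In the tool's units: -0.05 m is -0.8, -0.0488 m is -0.7808.

drive_effector(plan=[[0, 0, 0, -0.8, 0], [0, 0, 0, -0.8, 0], [0, -0.7808, -0.1792, 0, 0], [0, -0.7808, -0.1792, 0, 0], [0, -0.7808, -0.1792, 0, 0], [0, -0.7808, -0.1792, 0, 0], [0, -0.7808, -0.1792, 0, 0], [0, -0.7808, -0.1792, 0, 0], [0, -0.7808, -0.1792, 0, 0]])

```text
clock: 5.52
tcp_pos: [0.9219, 0.0676, 0.3367]
eef_rot: [-3.139, 0.024, -2.915]
wrist_force: [0.2, -0.1, -1.8]
gripper_width: 0.0357
gripper_force: 30.0
```

```bash
python3 -c "
from cell import ctrl
s=ctrl.sense();print(s['joint_pos'],s['tcp_pos'],s['eef_rot'])"
```

```text
[-0.00278823  0.8865479   0.22306574  0.00337806  2.00766283 -1.79821533] [0.92189495 0.06758059 0.33672655] [-3.13905677  0.02437432 -2.91546449]
```

drive_effector(plan=[[0, -0.7808, -0.1792, 0, 0], [0, -0.7808, -0.1792, 0, 0]])

```text
clock: 5.78
tcp_pos: [0.9645, 0.0637, 0.3183]
eef_rot: [-3.126, 0.1, -2.915]
wrist_force: [-0.4, -0.7, -0.8]
gripper_width: 0.0353
gripper_force: 30.0
```

```bash
python3 -c "
from cell import ctrl
s=ctrl.sense();print(s['joint_pos'],s['tcp_pos'],s['eef_rot'])"
```

```text
[-0.00889846  0.91082225  0.21880521  0.00879952  1.91124042 -1.80246774] [0.96445691 0.0637099  0.31829243] [-3.12616903  0.09987238 -2.91469253]
```

In the tool's units: -0.05 m is -0.8, 0.005 m is 0.08.

drive_effector(plan=[[0, -0.8, 0.08, -0.48, 0], [0, -0.8, 0.08, -0.48, 0], [0, -0.8, 0.08, -0.48, 0]])

```text
clock: 6.15
tcp_pos: [0.9874, 0.1033, 0.3781]
eef_rot: [-3.108, 0.229, -2.91]
wrist_force: [0.2, 0.3, -0.5]
gripper_width: 0.0357
gripper_force: 30.0
```

```bash
python3 -c "
from cell import ctrl
s=ctrl.sense();print(s['joint_pos'],s['tcp_pos'],s['eef_rot'])"
```

```text
[ 0.02970175  0.85702883  0.21420212  0.01269718  1.83877436 -1.76379773] [0.98743626 0.10327313 0.37809749] [-3.10760669  0.22942469 -2.91018713]
```

Create st.py:
```python
from h import *
from fit import head
from cell import ctrl
np.set_printoptions(precision=4,suppress=True)
s=ctrl.sense();M=R.from_euler('xyz',s['eef_rot']).as_matrix();p=s['tcp_pos']
hp,Rh=head([.6088,-.1811,.05]);n=Rh[:,2]
z=M[:,2];print('j',s['joint_pos'],'tcp',p,'tilt',np.arccos(-z[2]),'az',np.arctan2(z[1],z[0]),'ang err',np.arccos(-z@n))
base=p+z*.066;e=hp[0]+.07*n-base
print('base',base,'in head',Rh.T@(base-hp[0]),'move world',e,'tool',M.T@e,'worldx,y,z in tool\n',M.T)
```

```text
(no output)
```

drive_effector(plan=[[0, -0.88, -0.128, -0.32, 0], [0, -0.88, -0.128, -0.32, 0], [0, -0.88, -0.128, -0.32, 0]])

```text
clock: 6.52
tcp_pos: [1.0253, 0.1014, 0.4129]
eef_rot: [-3.09, 0.354, -2.906]
wrist_force: [-0.3, -1.0, -1.4]
gripper_width: 0.0357
gripper_force: 30.0
```

```bash
python3 st.py
```

```text
j [ 0.0228  0.8341  0.2154  0.0227  1.735  -1.7663] tcp [1.0253 0.1014 0.4129] tilt 0.3577114444226944 az 0.08674347158438464 ang err 0.3427418606308585
base [1.0483 0.1034 0.3511] in head [ 0.4922  0.2622 -0.119 ] move world [-0.4845 -0.2868 -0.1726] tool [ 0.5645 -0.167  -0.0161] worldx,y,z in tool
 [[-0.9121 -0.2187 -0.3467]
 [-0.2153  0.9753 -0.0486]
 [ 0.3488  0.0303 -0.9367]]
```

In the tool's units: -0.055 m is -0.88, -0.015 m is -0.24.

drive_effector(plan=[[0, -0.88, -0.208, -0.24, 0], [0, -0.88, -0.208, -0.24, 0], [0, -0.88, -0.208, -0.24, 0], [0, -0.88, -0.208, -0.24, 0], [0, -0.88, -0.208, -0.24, 0]])

```text
clock: 7.15
tcp_pos: [1.0791, 0.0807, 0.4926]
eef_rot: [-3.052, 0.564, -2.889]
wrist_force: [0.7, -0.3, -1.5]
gripper_width: 0.0357
gripper_force: 30.0
```

```bash
python3 st.py
```

```text
j [-0.0083  0.7873  0.2152  0.051   1.571  -1.7905] tcp [1.0791 0.0807 0.4926] tilt 0.5701928340544435 az 0.08629749884764475 ang err 0.1315648652467628
base [1.1146 0.0838 0.437 ] in head [ 0.5975  0.2393 -0.0953] move world [-0.5508 -0.2672 -0.2585] tool [ 0.6453 -0.1299 -0.091 ] worldx,y,z in tool
 [[-0.8184 -0.2108 -0.5345]
 [-0.2023  0.9764 -0.0753]
 [ 0.5378  0.0465 -0.8418]]
```

In the tool's units: -0.055 m is -0.88, -0.015 m is -0.24.

drive_effector(plan=[[0, -0.88, -0.208, -0.24, 0], [0, -0.88, -0.208, -0.24, 0], [0, -0.88, -0.208, -0.24, 0]])

```text
clock: 7.52
tcp_pos: [1.0958, 0.0692, 0.5589]
eef_rot: [-3.023, 0.686, -2.874]
wrist_force: [-0.7, 0.4, -2.4]
gripper_width: 0.0355
gripper_force: 30.0
```

```bash
python3 st.py
```

```text
j [-0.0255  0.7445  0.2152  0.0693  1.4902 -1.8027] tcp [1.0958 0.0692 0.5589] tilt 0.6947796346220687 az 0.08256273976171753 ang err 0.02155349925780115
base [1.1379 0.0727 0.5082] in head [ 0.6607  0.227  -0.0555] move world [-0.5741 -0.256  -0.3297] tool [ 0.6897 -0.1106 -0.1266] worldx,y,z in tool
 [[-0.746  -0.2049 -0.6337]
 [-0.1908  0.9774 -0.0913]
 [ 0.638   0.0528 -0.7682]]
```

drive_effector(plan=[[0, 0.7888, -0.1264, -0.2592, 0], [0, 0.7888, -0.1264, -0.2592, 0], [0, 0.7888, -0.1264, -0.2592, 0], [0, 0.7888, -0.1264, -0.2592, 0], [0, 0.7888, -0.1264, -0.2592, 0], [0, 0.7888, -0.1264, -0.2592, 0], [0, 0.7888, -0.1264, -0.2592, 0], [0, 0.7888, -0.1264, -0.2592, 0], [0, 0.7888, -0.1264, -0.2592, 0], [0, 0.7888, -0.1264, -0.2592, 0], [0, 0.7888, -0.1264, -0.2592, 0], [0, 0.7888, -0.1264, -0.2592, 0], [0, 0.7888, -0.1264, -0.2592, 0], [0, 0.7888, -0.1264, -0.2592, 0], [0, 0, 0, 0, 0]])

```text
clock: 9.4
tcp_pos: [0.4753, -0.1778, 0.3226]
eef_rot: [-3.026, 0.65, -2.904]
wrist_force: [0.8, 0.0, -1.7]
gripper_width: 0.0354
gripper_force: 30.0
```

```bash
python3 st.py
```

```text
j [-0.9359 -0.1674  2.007   0.6488  1.0039 -2.9792] tcp [ 0.4753 -0.1778  0.3226] tilt 0.6589262972866515 az 0.0477725861241232 ang err 0.04109752472781285
base [ 0.5156 -0.1758  0.2704] in head [0.0227 0.0099 0.171 ] move world [ 0.0481 -0.0075 -0.0919] tool [ 0.0198 -0.0069  0.1019] worldx,y,z in tool
 [[-0.7737 -0.1871 -0.6054]
 [-0.1656  0.9819 -0.0918]
 [ 0.6116  0.0292 -0.7907]]
```

drive_effector(plan=[[0, 0, 0, 0, 0.15], [0, 0, 0, 0, 0.15], [0, 0, 0, 0, 0.15], [0, 0, 0, 0, 0.15], [0, 0, 0, 0, 0]])

```text
clock: 10.02
tcp_pos: [0.4774, -0.1769, 0.3229]
eef_rot: [2.817, 0.585, 2.646]
wrist_force: [-0.1, -0.5, -1.4]
gripper_width: 0.0355
gripper_force: 30.0
```

```bash
python3 st.py
```

Run:
```python
from cell import ctrl
import cv2,numpy as np
L=[]
for n,(y0,x0) in(("top",(60,250)),("side",(100,200))):
    c=ctrl.camera(n);np.save(f"pics/{n}2.npy",c,allow_pickle=True)
    L.append(cv2.resize(c["pixels"][y0:y0+170,x0:x0+170],(400,400),interpolation=cv2.INTER_CUBIC))
cv2.imwrite("pics/z2.png",np.hstack(L)[:,:,::-1])
```

```text
j [-0.9313 -0.1643  2.0045  0.65    1.0034 -2.3804] tcp [ 0.4774 -0.1769  0.3229] tilt 0.6597650921877003 az 0.05257174935023087 ang err 0.040267357508033653
base [ 0.5178 -0.1748  0.2708] in head [0.0246 0.0108 0.1699] move world [ 0.046  -0.0085 -0.0922] tool [ 0.0138 -0.0188  0.1008] worldx,y,z in tool
 [[-0.7335  0.3965 -0.5521]
 [ 0.2955  0.9175  0.2663]
 [ 0.6121  0.0322 -0.7901]]
```

View pics/z2.png

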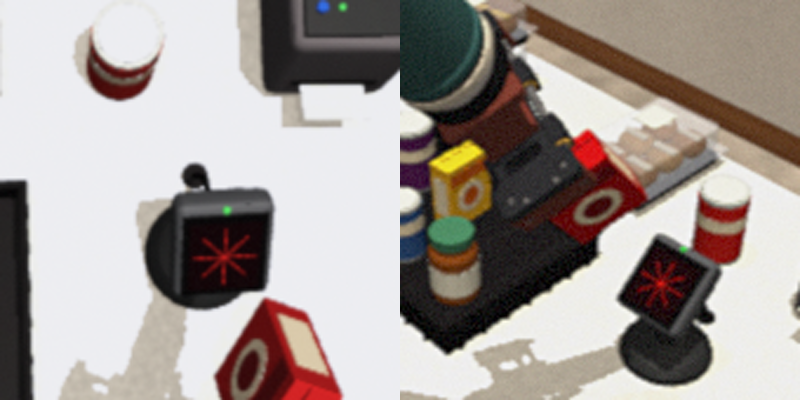

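The carton is held, seen in the top crop near (280,350) and in the side crop near (600,200). To see whether it slipped in the grip, I'll overlay the predicted outline.

Create ov.py:
```python
import sys
from h import *
from fit import head
from cell import ctrl
k=sys.argv[1];s=ctrl.sense();M=R.from_euler('xyz',s['eef_rot']).as_matrix();p=s['tcp_pos']
C=np.array([[x,y,z] for x in(-.038,.038) for y in(-.018,.018) for z in(.066,-.034)])
W=p+C@M.T;L=[]
for n in("top","side"):
    c=load(n+k);u,v=np.array(proj(c,p[None])[0],int);x0=min(max(u-60,0),512-130);y0=min(max(v-60,0),384-130)
    im=cv2.resize(np.ascontiguousarray(c["pixels"][y0:y0+130,x0:x0+130]),(400,400),interpolation=cv2.INTER_CUBIC);f=400/130
    q=((proj(c,W)-[x0,y0]+.5)*f).astype(int)
    for i in range(8):
        for b in(1,2,4):
            if not i&b: cv2.line(im,tuple(q[i].tolist()),tuple(q[i|b].tolist()),(0,255,255) if not((i&1) or ((i|b)&1)) else (0,255,0),1)
    L.append(im)
cv2.imwrite(f"pics/ov{k}.png",np.hstack(L)[:,:,::-1])
```

```bash
python3 ov.py 2
```

```text
(no output)
```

View pics/ov2.png

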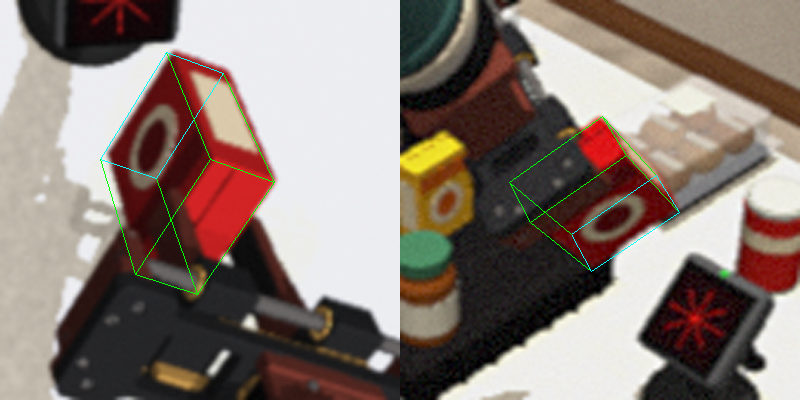

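The outline fits with no slip, so I'll centre and then approach along the axis.

In the tool's units: 0.02 m is 0.32, 0.015 m is 0.24.

drive_effector(plan=[[0, 0.112, -0.1504, 0, 0], [0, 0.112, -0.1504, 0, 0], [0, 0, 0, 0.32, 0], [0, 0, 0, 0.32, 0], [0, 0, 0, 0.32, 0], [0, 0, 0, 0.24, 0], [0, 0, 0, 0, 0]])

```text
clock: 11.0
tcp_pos: [0.5066, -0.1852, 0.2492]
eef_rot: [2.815, 0.581, 2.646]
wrist_force: [0.3, 1.7, -2.4]
gripper_width: 0.036
gripper_force: 30.0
```

```bash
python3 st.py
```

```text
j [-0.8727 -0.0162  2.0825  0.7528  0.7984 -2.5105] tcp [ 0.5066 -0.1852  0.2492] tilt 0.6573101883198712 az 0.05701981543026963 ang err 0.042916455146776285
base [ 0.5469 -0.1829  0.1969] in head [-0.0011  0.0013  0.0949] move world [ 0.0169 -0.0004 -0.0184] tool [-0.0025 -0.0003  0.0248] worldx,y,z in tool
 [[-0.7352  0.3975 -0.549 ]
 [ 0.2956  0.9169  0.2681]
 [ 0.61    0.0348 -0.7916]]
```

In the tool's units: 0.012 m is 0.192, -0.0025 m is -0.04.

drive_effector(plan=[[0, -0.04, 0, 0.192, 0], [0, 0, 0, 0.192, 0], [0, 0, 0, 0, 0], [0, 0, 0, 0, 0], [0, 0, 0, 0, 0], [0, 0, 0, 0, 0]])

```text
clock: 11.75
tcp_pos: [0.5228, -0.1861, 0.2325]
eef_rot: [2.815, 0.582, 2.643]
wrist_force: [0.2, 0.7, -1.7]
gripper_width: 0.0359
gripper_force: 30.0
```

```bash
python3 st.py
```

Run:
```python
from cell import ctrl
import numpy as np
for n in("top","side"): np.save(f"pics/{n}3.npy",ctrl.camera(n),allow_pickle=True)
```

```bash
python3 ov.py 3
```

```text
j [-0.8361  0.0319  2.0866  0.7862  0.7368 -2.5291] tcp [ 0.5228 -0.1861  0.2325] tilt 0.6584410685779183 az 0.05398713340420663 ang err 0.0416342774691941
base [ 0.5632 -0.1839  0.1803] in head [ 0.0007 -0.0006  0.0717] move world [ 0.0006  0.0006 -0.0018] tool [0.0008 0.0002 0.0018] worldx,y,z in tool
 [[-0.7336  0.3992 -0.55  ]
 [ 0.2976  0.9163  0.2681]
 [ 0.611   0.033  -0.7909]]
```

View pics/ov3.png

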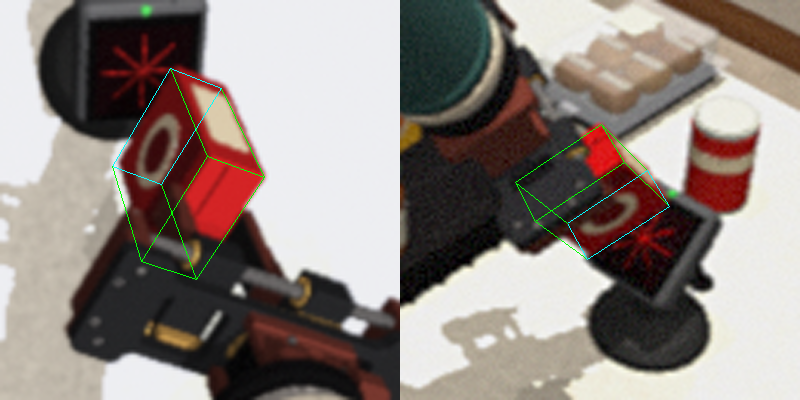

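The fitted outline still matches the carton in both views. The base is about 7 cm off the window's centre, square to it within about 0.04 rad, and nothing is touching the scanner.

```bash
python3 -c "
from cell import ctrl
print(ctrl.job_done())"
```

```text
the job is handed in; nothing more can be done
None
```

I handed the job in with the red carton held still in front of the scanner, its base about 72 mm off the glass, within a few millimetres of the window's middle and square to it within about 0.04 rad (my measurements; the judge returned no verdict).

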